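Set out the run's reagents from bench and vial carousel

TASK

Set out the reagents for the run: stand the red-capped, the blue-capped and the white-capped bottle and the green-capped vial, without tipping any of them over, each upright in the cup of its own colour in the grey tray. The vial is under the clear cover of the carousel: turn the carousel by its black knob until the vial stands in the middle of the cover's front opening, and take it out there.

Things in the scene. Friction and masses are not known exactly. Their poses are not given: they have to be found in the camera images.
- bottle_red: white round plastic bottle with a red screw cap, body 58 mm in diameter up to about 75 mm high, then a shoulder; cap 36 mm wide, 105 mm high in all, 0.09 kg or so. Origin at the centre of its underside, z up. Stands loose on the bench.
- bottle_blue: white round plastic bottle with a blue screw cap, the largest: body 64 mm in diameter up to about 90 mm high, then a shoulder; cap 40 mm wide, 125 mm high in all, 0.18 kg or so. Origin at the centre of its underside, z up. Stands loose on the bench.
- bottle_white: white round plastic bottle with a white screw cap, body 43 mm in diameter up to about 60 mm high, then a shoulder; cap 26 mm wide, 82 mm high in all, 0.09 kg or so. Origin at the centre of its underside, z up. Stands loose on the bench. (A like bottle with an orange cap at the back of the bench is not part of the job.)
- vial_green: small clear vial with a green cap, 22 mm in diameter, 51 mm high (cap: the top 13 mm, 20 mm wide). Origin at the centre of its underside, z up. Stands in one of the five cups of the carousel's turntable, under the clear cover at the start; a vial with a black cap and one with a white cap stand in two other cups.
- cup_red: red plastic cup with a flared rim, fixed in the grey tray, the seat of the red-capped bottle: inner diameter 70 mm at the floor, widening to 78 mm at the rim; floor 4 mm thick, rim 20 mm above the origin. Origin on the axis at the cup's underside, z up.
- cup_blue: blue plastic cup with a flared rim, fixed in the grey tray, the seat of the blue-capped bottle: inner diameter 76 mm at the floor, widening to 84 mm at the rim; floor 4 mm thick, rim 20 mm above the origin. Origin on the axis at the cup's underside, z up.
- cup_white: white plastic cup with a flared rim, fixed in the grey tray, the seat of the white-capped bottle: inner diameter 55 mm at the floor, widening to 63 mm at the rim; floor 4 mm thick, rim 20 mm above the origin. Origin on the axis at the cup's underside, z up.
- cup_green: green plastic cup with a flared rim, fixed in the grey tray, the seat of the green-capped vial: inner diameter 34 mm at the floor, widening to 42 mm at the rim; floor 4 mm thick, rim 20 mm above the origin. Origin on the axis at the cup's underside, z up. Tray 216 mm square, rim 14 mm high; cups 2 x 2, centres 100 mm apart.
- carousel: vial carousel, fixed: white base 210 x 210 mm, clear cover, top 83 mm above bench. Origin on the bench under the turntable's axis, z up. Opening: notch in cover top and front, y -58 to 58, x -30 to -105 mm (front edge). Turntable: 5 dark cups 72 deg apart, 76 mm from the axis, 22 mm deep, rims 35 mm wide, 46 mm above bench; vials' undersides 24 mm above bench. Mid-opening: a vial at x -76, y 0 mm.
- rotor: the carousel's turntable with its knob. Origin on the axis at bench height, z up. Turns either way about z with light friction (0.05 N m), stays where left; the vials turn with it. Turned by the black bar knob above the cover: bar 44 mm long, 14 mm thick, 88 to 118 mm above the bench, on a round collar 40 mm wide, top at 88 mm. The bar lies along the rotor's x axis; one vial cup is at its -x.
Not all that is in view belongs to the job. What is shaped like the bottle_red but purple is not meant.

How it is judged:
By the outcome, as a careful person would: the job done as asked, in the order asked, and still so for the second after the job is handed in, with the robot touching nothing.
It also fails if it takes over 144 s, if anything falls off the work surface, if the arm or the gripper's body presses on something with over 40 N, if the wrist force passes 120 N, or if a joint passes its speed limit or range.

ROBOT

A 6-joint arm with a two-finger parallel gripper is mounted at the origin on a cart in front of the work surface, level with it; the furniture and walls round the work are solid. World frame = base frame: x ahead of the robot, y to its left, z up, the work surface at z = 0. Lengths are in m, angles in rad, forces in N, time in s.
With the tool pointing down it reaches from about 0.3 to 0.875 m from the base axis. Payload 4.2 kg.
Tool frame: the origin (TCP) lies at the centre of the arm's flange, where the gripper is bolted on; the fingertips stand 173 mm ahead of it and the grasp point (between the pads) lies 155 mm ahead of it; z points along the fingers, y is the line along which they close (so a half turn about z gives the same grasp; the last joint's range is limited). The gripper opens to 85 mm and grips with 20 to 120 N. Pads are 22 mm wide; open, the fingers measure 114 mm over their backs; the gripper's body (76 mm by 85 mm) begins 54 mm behind the grasp point. The pads swing forward as they close: fully open they stand 13 mm farther back than shut.
Start: joints at [1.093, 0.32, 1.565, -0, 1.257, -0.02], TCP at [0.254, 0.516, 0.405] pointing down, gripper open.
Joint ranges: [-3.11, 3.11], [-0.84, 2.01], [0.21, 2.61], [-1.34, 4.49], [0.05, 2.63], [-2.56, 2.56]. Speed limits (rad/s): [2.57, 2.57, 3.14, 3.14, 3.14, 3.14].

INTERFACE

Orientations are given as a rotation vector (axis times angle).
In Python, from bench import ctrl, get_image, camera_params, order gives the robot as it stands.
- The arm moves only by the shell command python3 -m jog 'ROWS'. ROWS is JSON, a list of rows, each a list of 5 numbers: the shift along the world's x, y, z in units of 30 mm (1.0 is 30 mm), then the turn about the world's z in units of 6 degrees (1.0 is 6 degrees), then the closure, from -1 (fully open) to 1 (shut). In form: [[x, y, z, twist, fingers], ...]. A call has 1 to 5 rows; each row shifts and turns the commanded pose from where the row before left it; what a row does not reach is not made up. A row lasts 1/8 s, in which the tool goes at most 62.5 mm and 10.7 degrees, less where a joint would pass 70% of its speed; a pose out of reach is approached as far as the arm can. A call is refused whole if a number of a shift passes 1 or a number of a turn 1, either way. A call with a gripper value outside its range is refused whole. The fingers move at their own pace and stop on an object; the grip force is fixed at half the most. Time passes only in rows, so rows that do not move let the fingers close. It gives the time, the measured TCP pose, the force, the opening and the grip force at its end, in the units of the state.
- ctrl.read_state(): the state, without advancing time (a new reading comes with each control period).
- get_image(name): name is "scene" or "side" or "wrist"; returns the picture (480x640x3 uint8, blue, green, red); there is no depth.
- camera_params(name): a dict with "fovy" (degrees; the focal length in pixels is half the picture's height over the tangent of half this angle, whatever the lens; pixels are square), "cx", "cy" (the principal point, pixels), "xyz" and "orientation" of the camera in the world. Camera axes: x right, y up, looking along -z (the intrinsics and any distortion apply to the point x, -y, -z); pixel columns grow to the right and rows downward; lengths in m; the calibration is good to about 2 mm. The wrist camera is an equidistant fisheye: a pixel r from the principal point sees the ray r / f radians off the axis. A picture is of the moment at which its call begins: read the wrist's pose just before it. camera_params takes no time and is no camera call; for the wrist camera it gives the pose at the moment of the call.
- order.job_done(): hands the job in; it is judged then, once.
The state is a dict: "t": time; "joints": joint angles; "qvel": joint speeds; "joint_efforts": joint torques, N m; "position": TCP position; "tool_rot": TCP orientation; "contact_force": force on the tool from outside, world axes, zero at the start; "ft_torque": the same for the moment, N m; "width": opening from 0.0 (shut) to 1.0 (fully open); "gripper_force": force on a finger pad.
Only numpy, scipy, OpenCV 4.12 (cv2) and the standard library are available. Lean on these libraries where they do the work, as an engineer would, in place of code of your own. Each camera call takes 0.05 s, during which the arm holds its last target. There are 200 camera calls.

## Working session

There is one attempt and no reset: what is moved stays moved. The work goes in short steps, Python scripts to look and compute and a shell command to move; the robot and the scene stay as the last step left them, time stands still between calls to the robot, and variables do not carry over. Pictures are saved under pics/ and viewed, at most 14 in all, crops included, and the job is handed in when it is done.

```bash
mkdir -p pics; ls; python3 - <<'E'
from bench import ctrl,get_image,camera_params
import cv2
for n in("scene","side","wrist"):
    p=camera_params(n);print(n,p)
    cv2.imwrite(f"pics/{n}0.png",get_image(n))
s=ctrl.read_state();print(s)
E
```

```text
pics
scene {'fovy': 55.93475330156898, 'cx': 319.380416354725, 'cy': 233.76855620245573, 'xyz': array([-0.29301716, -0.71007795,  0.64810596]), 'orientation': array([ 0.96019714, -0.47314744, -0.83450386])}
side {'fovy': 45.838142034603734, 'cx': 321.36871498483384, 'cy': 236.001698940853, 'xyz': array([ 0.51652218, -1.17417366,  1.10886155]), 'orientation': array([ 0.80823314,  0.00359987, -0.01046006])}
wrist {'fovy': 65.70646984690485, 'cx': 318.35188577529055, 'cy': 238.88861690335276, 'xyz': array([0.18942633, 0.54707835, 0.37337689]), 'orientation': array([-0.25430934, -0.15679313,  1.10564295])}
{'t': 0.15, 'joints': array([ 1.09301274e+00,  3.20154202e-01,  1.56538918e+00, -1.88869803e-05,
        1.25741470e+00, -1.99911576e-02]), 'qvel': array([ 8.38705177e-04, -2.28731319e-03, -4.42825643e-03,  1.71565610e-05,
        1.58221232e-03,  1.84250068e-03]), 'joint_efforts': array([-1.43310865e-05, -4.15844500e+01, -2.34344369e+01,  4.99530631e-05,
        6.01871725e-03,  1.29718333e-05]), 'position': array([0.25407297, 0.51568525, 0.40407372]), 'tool_rot': array([-7.12754305e-01, -3.05934267e+00,  2.08546621e-03]), 'contact_force': array([-0.55766651,  0.50546973,  0.38066998]), 'ft_torque': array([-0.01102587, -0.03171364, -0.00465722]), 'gripper_force': 0.0, 'width': 1.0017613683910924}
```

View pics/scene0.png

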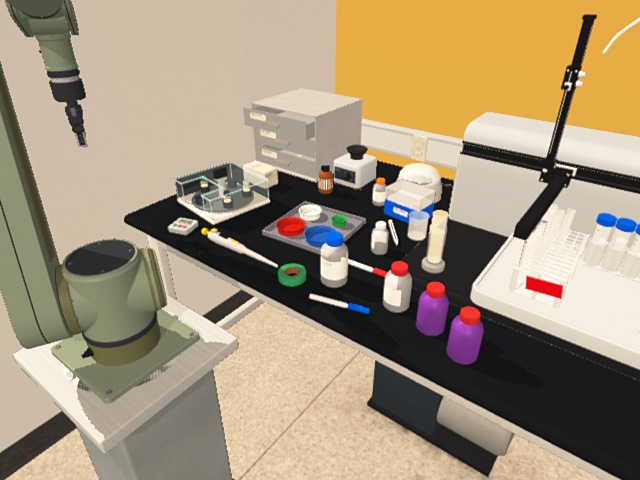

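View pics/side0.png

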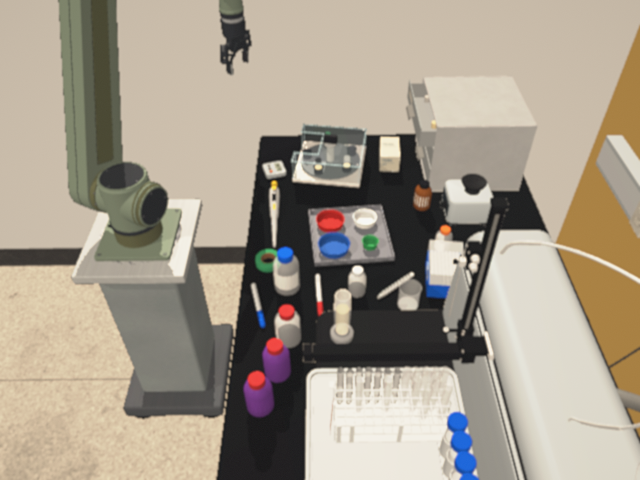

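The scene view shows the carousel at (222,192), the tray at (315,227), and the blue (333,260), red (397,287) and white (380,238) bottles. The side view shows the same items. The carousel needs a closer look.

```bash
python3 - <<'E'
import cv2,numpy as np
a=cv2.imread("pics/scene0.png")[150:230,160:290];b=cv2.imread("pics/side0.png")[115:195,280:410]
c=np.vstack([cv2.resize(i,(488,300),interpolation=cv2.INTER_CUBIC) for i in(a,b)])
cv2.imwrite("pics/car0.png",c)
E
```

```text
(no output)
```

View pics/wrist0.png

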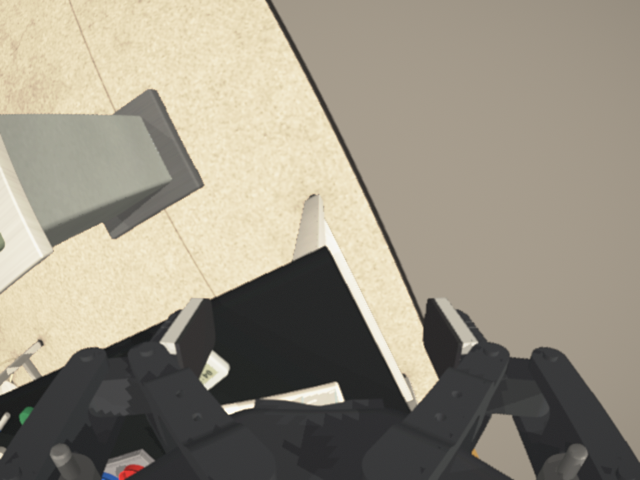

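View pics/car0.png

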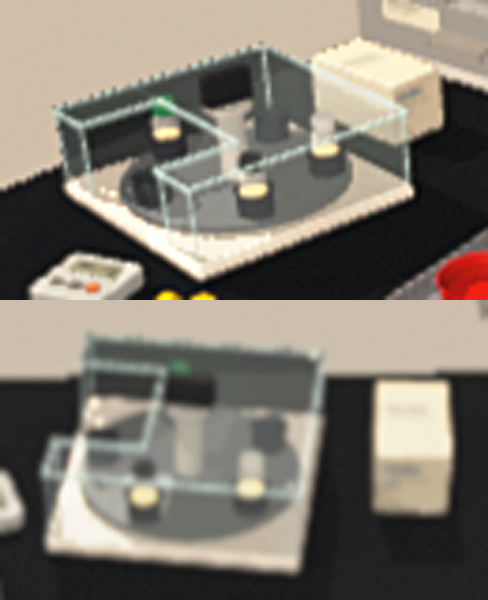

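```bash
cat > h.py <<'E'
import numpy as np,cv2
from scipy.spatial.transform import Rotation as R
from bench import ctrl,get_image,camera_params
def cast(n,u,v,z=None,p=None):
    p=p or camera_params(n);f=240/np.tan(np.radians(p["fovy"]/2))
    x,y=(u-p["cx"])/f,(v-p["cy"])/f
    if n=="wrist":
        r=np.hypot(x,y)+1e-9;d=np.array([np.sin(r)*x/r,-np.sin(r)*y/r,-np.cos(r)])
    else: d=np.array([x,-y,-1.])
    d=R.from_rotvec(p["orientation"]).apply(d);d/=np.linalg.norm(d)
    o=np.array(p["xyz"]);return (o,d) if z is None else o+d*(z-o[2])/d[2]
def proj(n,P,p=None):
    p=p or camera_params(n);f=240/np.tan(np.radians(p["fovy"]/2))
    q=R.from_rotvec(p["orientation"]).inv().apply(np.array(P)-p["xyz"]);x,y,z=q[0],-q[1],-q[2]
    if n=="wrist": r=np.hypot(x,y)+1e-12;k=np.arctan2(r,z)/r
    else: k=1/z
    return np.array([p["cx"]+f*x*k,p["cy"]+f*y*k])
def tri(rays):
    A=sum(np.eye(3)-np.outer(d,d) for o,d in rays);b=sum((np.eye(3)-np.outer(d,d))@o for o,d in rays)
    return np.linalg.solve(A,b)
H={"red":[(0,8),(172,180)],"green":[(45,80)],"blue":[(105,125)]}
def blobs(im,col,roi=None,amin=6,smin=130,vmin=60):
    h=cv2.cvtColor(im,cv2.COLOR_BGR2HSV);m=np.zeros(h.shape[:2],np.uint8)
    for a,b in H[col]: m|=cv2.inRange(h,(a,smin,vmin),(b,255,255))
    if roi: k=np.zeros_like(m);x0,y0,x1,y1=roi;k[y0:y1,x0:x1]=1;m*=k
    n,l,s,c=cv2.connectedComponentsWithStats(m)
    return [(*np.round(c[i],1),*s[i]) for i in range(1,n) if s[i][4]>=amin],m
E
python3 - <<'E'
from h import *
for n in("scene","side"):
    im=cv2.imread(f"pics/{n}0.png")
    for c in H:
        print(n,c,*[tuple(map(float,b)) for b in blobs(im,c)[0] if b[0]<480],sep="\n ")
E
```

```text
scene
 red
 (290.2, 226.1, 276.0, 217.0, 29.0, 20.0, 470.0)
 (399.2, 267.8, 390.0, 260.0, 19.0, 17.0, 240.0)
 (379.2, 271.7, 373.0, 267.0, 14.0, 10.0, 95.0)
 (435.3, 289.0, 426.0, 281.0, 20.0, 17.0, 278.0)
 (469.6, 314.9, 459.0, 306.0, 22.0, 19.0, 339.0)
scene
 green
 (202.5, 179.5, 201.0, 179.0, 4.0, 2.0, 6.0)
 (338.9, 220.4, 331.0, 215.0, 16.0, 12.0, 152.0)
 (291.6, 275.6, 278.0, 263.0, 28.0, 24.0, 414.0)
scene
 blue
 (395.4, 210.8, 383.0, 199.0, 31.0, 24.0, 311.0)
 (429.2, 209.5, 422.0, 203.0, 12.0, 16.0, 85.0)
 (323.0, 236.2, 304.0, 226.0, 39.0, 21.0, 647.0)
 (358.2, 307.9, 347.0, 302.0, 23.0, 12.0, 162.0)
side
 red
 (329.8, 220.2, 316.0, 210.0, 28.0, 22.0, 502.0)
 (286.1, 310.8, 277.0, 303.0, 18.0, 17.0, 224.0)
 (319.4, 307.9, 316.0, 302.0, 8.0, 14.0, 91.0)
 (274.1, 345.5, 265.0, 337.0, 18.0, 18.0, 243.0)
 (256.0, 379.1, 247.0, 370.0, 18.0, 20.0, 285.0)
side
 green
 (369.7, 242.2, 363.0, 236.0, 15.0, 14.0, 150.0)
 (263.5, 261.0, 256.0, 249.0, 21.0, 23.0, 187.0)
side
 blue
 (333.6, 244.8, 319.0, 233.0, 31.0, 25.0, 611.0)
 (284.9, 253.7, 277.0, 246.0, 17.0, 17.0, 227.0)
 (426.0, 258.3, 425.0, 253.0, 3.0, 13.0, 24.0)
 (435.5, 290.9, 425.0, 279.0, 24.0, 20.0, 285.0)
 (260.9, 319.0, 256.0, 310.0, 10.0, 19.0, 127.0)
 (461.8, 446.0, 448.0, 413.0, 31.0, 67.0, 1120.0)
```

```bash
python3 - <<'E'
from h import *
T={"redcap":((399.2,267.8),(286.1,310.8)),"bluecap":((334,239),(284.9,253.7)),"whitecap":((381,226.5),(357.5,270)),
"cupred":((290.2,226.1),(329.8,220.2)),"cupgreen":((338.9,220.4),(369.7,242.2)),"cupwhite":((311,212),(365,218)),"vial":((203.2,177.5),(328,133)),"knob":((220.5,172.7),(330.6,138.5)),
"tape":((291.6,275.6),(263.5,261)),"orangecap":((380,184),(445,232)),
"purp1":((435.3,289),(274.1,345.5))}
for k,(a,b) in T.items():
    ra,rb=cast("scene",*a),cast("side",*b);P=tri([ra,rb]);print(k,P.round(3),"err",(proj("scene",P)-a).round(1))
print("cupblue side z.022",cast("side",333.6,244.8,.02).round(3))
# carousel cover/base corners
for k,u,v,z in(("base front-left scene",177,200,.012),("base near scene",213.5,224,.012),("base right",270,202,.012)):
    print(k,cast("scene",u,v,z).round(3))
for k,u,v,z in(("base nearL",292,181,.012),("base nearR",360,187,.012)): print(k,cast("side",u,v,z).round(3))
s=ctrl.read_state();Rt=R.from_rotvec(s["tool_rot"]);p=camera_params("wrist")
print(Rt.as_matrix().round(2),Rt.inv().apply(p["xyz"]-s["position"]),(Rt.inv()*R.from_rotvec(p["orientation"])).as_matrix().round(3))
E
```

```text
redcap [ 0.436 -0.364  0.099] err [-0.7 -1. ]
bluecap [ 0.428 -0.199  0.114] err [-0.8 -1.2]
whitecap [ 0.606 -0.22   0.074] err [-0.9 -1.3]
cupred [0.543 0.034 0.014] err [-0.4 -0.6]
cupgreen [ 0.651 -0.059  0.016] err [-0.3 -0.4]
cupwhite [0.644 0.039 0.016] err [-0.5 -0.7]
vial [0.544 0.399 0.068] err [-0.5 -0.7]
knob [0.55  0.318 0.102] err [-0.3 -0.4]
tape [ 0.363 -0.124  0.014] err [-0.3 -0.4]
orangecap [ 0.848 -0.074  0.064] err [-0.5 -0.7]
purp1 [ 0.413 -0.457  0.099] err [-0.6 -0.8]
cupblue side z.022 [ 0.551 -0.07   0.02 ]
base front-left scene [0.455 0.428 0.012]
base near scene [0.42  0.217 0.012]
base right [0.622 0.184 0.012]
base nearL [0.428 0.223 0.012]
base nearR [0.638 0.19  0.012]
[[-0.9   0.44 -0.  ]
 [ 0.44  0.9  -0.  ]
 [ 0.   -0.   -1.  ]] [ 0.07186376 -0.0003329   0.03058579] [[ 0.    0.96  0.28]
 [ 1.   -0.   -0.  ]
 [-0.    0.28 -0.96]]
```

```bash
python3 - <<'E'
from h import *
T={"armtip":((521,255),(306,340)),"armroot":((550,170),(482,342)),"cyltop":((441,215),(343,293)),"beaker":((417,220),(409,287)),"posttop":((588,17),(495,208))}
for k,(a,b) in T.items():
    ra,rb=cast("scene",*a),cast("side",*b);P=tri([ra,rb]);print(k,P.round(3),"err",(proj("scene",P)-a).round(1))
E
python3 - <<'E'
import cv2
cv2.imwrite("pics/c1.png",cv2.resize(cv2.imread("pics/side0.png")[240:400,220:420],(750,600),interpolation=cv2.INTER_CUBIC))
E
```

```text
armtip [ 0.48  -0.561  0.213] err [-10.2 -13.5]
armroot [ 0.815 -0.544  0.234] err [1.1 1.3]
cyltop [ 0.562 -0.388  0.182] err [-1.4 -2. ]
beaker [ 0.731 -0.26   0.053] err [-1.1 -1.6]
posttop [ 0.773 -0.542  0.561] err [0.7 1.1]
```

View pics/c1.png

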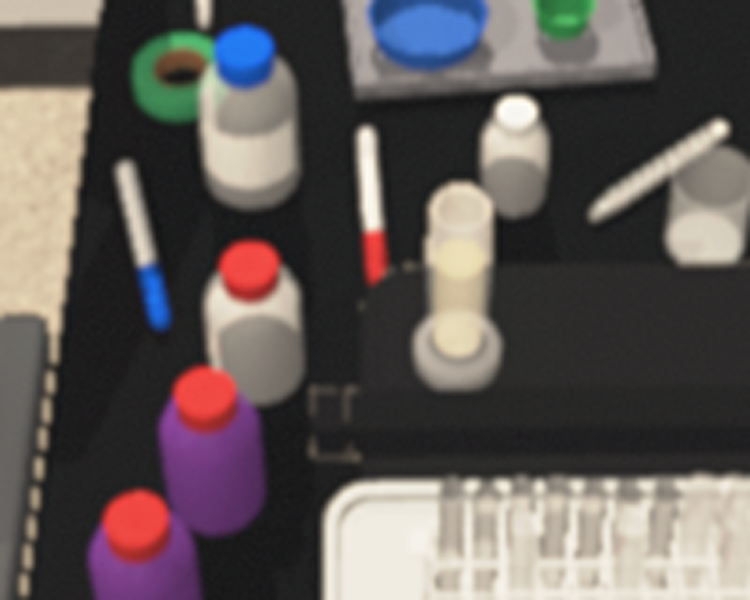

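The crop shows the red bottle at the rear of the purple one, a graduated cylinder at about (0.56, -0.39), and a stand arm near y = -0.55. Next I move above the red bottle with the fingers set to close along x.

```bash
for i in 1 2 3 4 5; do python3 -m jog '[[0.2,-1,0,-0.4,-1],[0.2,-1,0,-0.4,-1],[0.2,-1,0,-0.4,-1],[0.2,-1,0,-0.4,-1],[0.2,-1,0,-0.4,-1]]' | tail -c 700; done; python3 -m jog '[[0.3,-1,-0.3,-0.3,-1],[0.2,-1,-0.3,-0.3,-1],[0.2,-1,-0.3,0,-1],[0.2,-1,-0.3,0,-1],[0,-0.3,-0.2,0,-1]]'
```

```text
t: 0.78
position: [0.2842, 0.3647, 0.4045]
tool_rot: [-1.03, -2.968, 0.001]
contact_force: [0.1, 0.6, 0.0]
width: 1.004
gripper_force: 0.0
t: 1.4
position: [0.3141, 0.2147, 0.4046]
tool_rot: [-1.335, -2.844, 0.0]
contact_force: [0.9, -0.1, 0.8]
width: 1.003
gripper_force: 0.0
t: 2.02
position: [0.3441, 0.0648, 0.4047]
tool_rot: [1.625, 2.689, 0.0]
contact_force: [0.5, 0.1, -1.3]
width: 0.997
gripper_force: 0.0
t: 2.65
position: [0.3741, -0.0852, 0.4046]
tool_rot: [-1.898, -2.504, -0.0]
contact_force: [0.1, 0.2, -0.5]
width: 1.002
gripper_force: 0.0
t: 3.28
position: [0.4041, -0.2352, 0.4045]
tool_rot: [-2.149, -2.291, -0.0]
contact_force: [-0.3, -0.3, 0.2]
width: 0.999
gripper_force: 0.0
t: 3.9
position: [0.4312, -0.3644, 0.3617]
tool_rot: [-2.219, -2.223, 0.0]
contact_force: [-0.3, 0.0, 0.2]
width: 1.001
gripper_force: 0.0
```

```bash
python3 - <<'E'
from h import *
p=camera_params("wrist");im=get_image("wrist");cv2.imwrite("pics/w1.png",im)
for c,z in(("red",.1),("blue",.12)):
  for b in blobs(im,c,amin=40)[0]: print(c,tuple(map(float,b)),cast("wrist",b[0],b[1],z,p).round(4))
print(proj("wrist",[.436,-.364,.1],p),ctrl.read_state()["position"])
E
```

```text
red (409.3, 125.4, 401.0, 98.0, 17.0, 57.0, 849.0) [ 0.4869 -0.2865  0.1   ]
red (324.6, 243.3, 299.0, 215.0, 53.0, 57.0, 2437.0) [ 0.4343 -0.3634  0.1   ]
red (295.3, 359.4, 272.0, 336.0, 48.0, 48.0, 1850.0) [ 0.4132 -0.4539  0.1   ]
blue (310.3, 6.4, 282.0, 0.0, 58.0, 17.0, 708.0) [ 0.4254 -0.2179  0.12  ]
blue (634.1, 61.1, 627.0, 16.0, 13.0, 89.0, 886.0) [ 0.6636 -0.2172  0.12  ]
blue (244.7, 153.4, 231.0, 125.0, 28.0, 57.0, 859.0) [ 0.388  -0.3038  0.12  ]
[327.25153129 244.22963367] [ 0.43089662 -0.36443344  0.36105442]
```

View pics/w1.png

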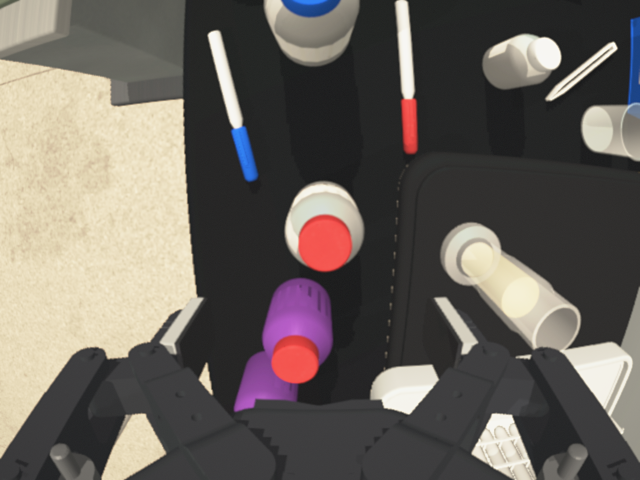

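Red cap at pixel (325,243), which puts the bottle at (0.434, -0.363). I descend and grip.

```bash
python3 -m jog '[[0.12,0,-1,0,-1],[0,0,-1,0,-1],[0,0,-1,0,-1],[0,0,-1,0,-1],[0,0,-0.9,0,-1]]'; python3 -m jog '[[0,0,0,0,-1],[0,0,0,0,1],[0,0,0,0,1],[0,0,0,0,1],[0,0,0,0,1]]'; python3 -m jog '[[0,0,0,0,1],[0,0,0,0,1],[0,0,0.2,0,1],[0,0,0.6,0,1],[0,0,1,0,1]]'
```

```text
t: 4.58
position: [0.4345, -0.3621, 0.2151]
tool_rot: [-2.217, -2.225, -0.0]
contact_force: [-0.2, 0.4, 0.0]
width: 0.999
gripper_force: 0.0
t: 5.2
position: [0.4353, -0.3636, 0.2178]
tool_rot: [2.215, 2.222, 0.001]
contact_force: [0.6, 1.3, 6.1]
width: 0.654
gripper_force: 64.2
t: 5.82
position: [0.4343, -0.3629, 0.2697]
tool_rot: [-2.216, -2.223, 0.0]
contact_force: [-0.2, -0.4, -0.8]
width: 0.656
gripper_force: 63.7
```

```bash
python3 -m jog '[[0,0.3,1,0,1],[0.3,0.8,1,0,1],[0.6,1,1,0,1],[0.6,1,0.2,0,1],[0.6,1,0,0,1]]'; python3 -m jog '[[0.7,1,0,0,1],[0.7,1,0,0,1],[0.7,1,0,0,1],[0.7,1,0,0,1],[0.3,0.3,0,0,1]]'; python3 -m jog '[[0,0,0,0,1],[0,0,0,0,1]]'; python3 - <<'E'
from h import *
p=camera_params("wrist");im=get_image("wrist");cv2.imwrite("pics/w2.png",im)
for c,z in(("red",.022),("green",.022),("blue",.022)):
  B,m=blobs(im,c,amin=300)
  for b in B: print(c,tuple(map(float,b)),cast("wrist",b[0],b[1],z,p).round(4))
E
```

```text
t: 6.45
position: [0.498, -0.2392, 0.3671]
tool_rot: [2.217, 2.223, 0.001]
contact_force: [-0.2, 0.2, -0.2]
width: 0.654
gripper_force: 63.7
t: 7.08
position: [0.5913, -0.1097, 0.3659]
tool_rot: [-2.216, -2.227, -0.0]
contact_force: [-0.8, 0.3, -0.9]
width: 0.651
gripper_force: 63.7
t: 7.32
position: [0.5901, -0.1121, 0.3657]
tool_rot: [-2.219, -2.224, 0.001]
contact_force: [0.1, -0.7, -0.8]
width: 0.65
gripper_force: 63.7
red (260.3, 48.7, 212.0, 3.0, 98.0, 92.0, 7062.0) [0.5404 0.0329 0.022 ]
red (318.3, 365.7, 258.0, 321.0, 122.0, 85.0, 8214.0) [ 0.5895 -0.2667  0.022 ]
green (388.4, 154.1, 363.0, 128.0, 52.0, 53.0, 2164.0) [ 0.6483 -0.0574  0.022 ]
green (102.1, 213.8, 73.0, 185.0, 56.0, 68.0, 1536.0) [ 0.379  -0.1073  0.022 ]
blue (271.1, 163.0, 220.0, 112.0, 103.0, 103.0, 8352.0) [ 0.5492 -0.0656  0.022 ]
blue (523.4, 271.8, 490.0, 222.0, 108.0, 120.0, 2930.0) [ 0.7966 -0.1664  0.022 ]
blue (106.3, 344.4, 89.0, 327.0, 42.0, 41.0, 974.0) [ 0.3504 -0.2567  0.022 ]
```

View pics/w2.png

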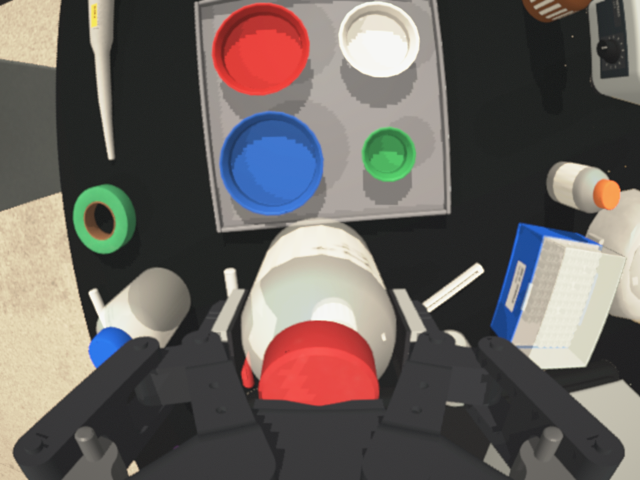

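Wrist view: red cup (260,49), blue cup (271,163), green cup (388,154), white cup (379,40), and the red bottle is gripped upright. I carry it to the red cup.

```bash
python3 -m jog '[[-0.4,1,0,0,1],[-0.4,1,0,0,1],[-0.4,1,0,0,1],[-0.4,1,0,0,1],[-0.06,0.84,0,0,1]]'; python3 -m jog '[[0,0,-1,0,1],[0,0,-1,0,1],[0,0,-1,0,1],[0,0,-0.8,0,1],[0,0,-0.3,0,1]]';python3 -m jog '[[0,0,-0.15,0,1],[0,0,-0.15,0,1],[0,0,0,0,1]]'
```

```text
t: 8.0
position: [0.5398, 0.0339, 0.366]
tool_rot: [-2.219, -2.223, 0.001]
contact_force: [1.2, -1.1, -0.8]
width: 0.653
gripper_force: 63.7
t: 8.62
position: [0.5403, 0.0331, 0.2416]
tool_rot: [-2.218, -2.222, 0.003]
contact_force: [-0.0, 1.3, -1.5]
width: 0.657
gripper_force: 63.7
t: 9.0
position: [0.541, 0.0339, 0.2341]
tool_rot: [2.218, 2.224, 0.001]
contact_force: [0.8, 0.5, -0.3]
width: 0.656
gripper_force: 63.7
```

```bash
python3 -m jog '[[0,0,-0.12,0,1],[0,0,-0.12,0,1],[0,0,0,0,1]]';python3 -m jog '[[0,0,-0.07,0,1],[0,0,0,0,1]]'
```

```text
t: 9.38
position: [0.5408, 0.034, 0.2262]
tool_rot: [-2.218, -2.225, 0.001]
contact_force: [0.2, -0.6, -0.8]
width: 0.657
gripper_force: 63.7
t: 9.62
position: [0.5409, 0.0341, 0.2258]
tool_rot: [2.218, 2.225, 0.001]
contact_force: [-2.2, 0.4, 8.1]
width: 0.652
gripper_force: 64.6
```

```bash
python3 -m jog '[[0,0,0,0,-0.4],[0,0,0,0,-1],[0,0,0,0,-1],[0,0,0,0,-1]]'; python3 -m jog '[[0,0,0.3,0,-1],[0,0,1,0,-1],[0,0,1,0,-1],[0,0,1,0,-1],[0,-0.5,1,0,-1]]'; python3 -m jog '[[-0.6,-1,0.5,0,-1],[-0.6,-1,0.5,0,-1],[-0.6,-1,0,0,-1],[-0.5,-1,0,0,-1],[-0.5,-1,0,0,-1]]'; python3 -m jog '[[-0.5,-1,0,0,-1],[-0.5,-1,0,0,-1],[0,-0.3,0,0,-1],[0,0,0,0,-1]]'; python3 - <<'E'
from h import *
p=camera_params("wrist");im=get_image("wrist");cv2.imwrite("pics/w3.png",im)
for b in blobs(im,"blue",amin=300)[0]: print(tuple(map(float,b)),cast("wrist",b[0],b[1],.122,p).round(4))
print(ctrl.read_state()["position"])
im=get_image("side");cv2.imwrite("pics/s3.png",im)
print([cast("side",b[0],b[1],.107).round(3) for b in blobs(im,"red",amin=150)[0]])
E
```

```text
t: 10.12
position: [0.541, 0.034, 0.2243]
tool_rot: [-2.218, -2.225, 0.0]
contact_force: [-0.2, 0.2, -0.2]
width: 0.997
gripper_force: 0.0
t: 10.75
position: [0.5408, 0.0194, 0.3551]
tool_rot: [2.216, 2.226, 0.001]
contact_force: [0.7, -0.7, 0.1]
width: 0.999
gripper_force: 0.0
t: 11.38
position: [0.4561, -0.1319, 0.3842]
tool_rot: [2.217, 2.224, 0.001]
contact_force: [-0.1, 0.2, 0.6]
width: 0.998
gripper_force: 0.0
t: 11.88
position: [0.4272, -0.2002, 0.3838]
tool_rot: [2.219, 2.223, 0.001]
contact_force: [-0.6, -0.4, 0.4]
width: 0.999
gripper_force: 0.0
(450.5, 72.0, 406.0, 26.0, 90.0, 92.0, 6409.0) [ 0.5105 -0.0856  0.122 ]
(623.2, 205.6, 602.0, 151.0, 38.0, 107.0, 2092.0) [ 0.6777 -0.1673  0.122 ]
(316.1, 242.1, 288.0, 211.0, 57.0, 63.0, 2915.0) [ 0.4252 -0.1985  0.122 ]
(259.9, 311.3, 247.0, 289.0, 25.0, 45.0, 574.0) [ 0.3857 -0.2493  0.122 ]
[ 0.42727366 -0.19967116  0.38364676]
[array([0.543, 0.038, 0.107]), array([ 0.541, -0.083,  0.107]), array([ 0.415, -0.461,  0.107]), array([ 0.382, -0.543,  0.107])]
```

View pics/w3.png

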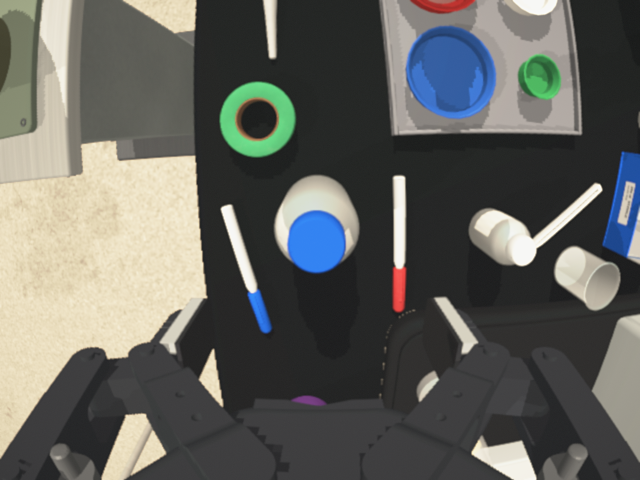

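Blue cap at (316,241), which puts the bottle at (0.426, -0.199). The red bottle stands in its cup. Descend and grip.

```bash
python3 -m jog '[[-0.05,0,-1,0,-1],[0,0,-1,0,-1],[0,0,-1,0,-1],[0,0,-1,0,-1],[0,0,-1,0,-1]]'; python3 -m jog '[[0,0,0,0,-1],[0,0,0,0,0.5],[0,0,0,0,1],[0,0,0,0,1],[0,0,0,0,1]]'; python3 -m jog '[[0,0,0.2,0,1],[0,0,0.8,0,1],[0,0,1,0,1],[0,0,1,0,1],[0.3,0.3,1,0,1]]'
```

```text
t: 12.6
position: [0.426, -0.1991, 0.2326]
tool_rot: [2.216, 2.226, 0.001]
contact_force: [0.0, -0.9, 1.3]
width: 1.002
gripper_force: 0.0
t: 13.22
position: [0.4259, -0.2, 0.2353]
tool_rot: [2.216, 2.223, 0.002]
contact_force: [-1.9, 1.0, 5.8]
width: 0.713
gripper_force: 64.7
t: 13.85
position: [0.434, -0.1911, 0.355]
tool_rot: [2.219, 2.223, 0.0]
contact_force: [0.7, -0.4, -2.8]
width: 0.723
gripper_force: 65.7
```

```bash
python3 -m jog '[[0.8,0.8,0,0,1],[0.8,0.9,0,0,1],[0.8,0.9,0,0,1],[0.8,0.9,0,0,1],[0.63,0.67,0,0,1]]'; python3 -m jog '[[0,0,0,0,1],[0,0,-1,0,1],[0,0,-1,0,1],[0,0,-1,0,1],[0,0,-0.5,0,1]]'; python3 -m jog '[[0,0,-0.1,0,1],[0,0,0,0,1]]'
```

```text
t: 14.48
position: [0.55, -0.0647, 0.354]
tool_rot: [2.217, 2.225, 0.001]
contact_force: [0.2, -0.0, -2.3]
width: 0.715
gripper_force: 65.6
t: 15.1
position: [0.5483, -0.0665, 0.2473]
tool_rot: [-2.217, -2.223, 0.003]
contact_force: [1.1, -0.1, -2.7]
width: 0.716
gripper_force: 65.7
t: 15.35
position: [0.5496, -0.0662, 0.2463]
tool_rot: [2.217, 2.224, 0.001]
contact_force: [-0.5, 0.0, -1.7]
width: 0.718
gripper_force: 65.7
```

```bash
python3 -m jog '[[0,0,-0.1,0,1],[0,0,0,0,1]]'; python3 -m jog '[[0,0,-0.07,0,1],[0,0,0,0,1]]'
```

```text
t: 15.6
position: [0.5498, -0.0659, 0.2434]
tool_rot: [2.217, 2.223, 0.003]
contact_force: [0.1, -0.5, 0.5]
width: 0.718
gripper_force: 65.9
t: 15.85
position: [0.5497, -0.0659, 0.2432]
tool_rot: [2.216, 2.223, 0.003]
contact_force: [-5.2, 0.1, 14.0]
width: 0.72
gripper_force: 67.3
```

```bash
python3 -m jog '[[0,0,0,0,-0.4],[0,0,0,0,-1],[0,0,0,0,-1],[0,0,0,0,-1]]'; python3 -m jog '[[0,0,0.3,0,-1],[0,0,1,0,-1],[0,0,1,0,-1],[0,0,1,0,-1],[0,0,1,0,-1]]'; python3 -m jog '[[0.4,-1,0,0,-1],[0.4,-1,0,0,-1],[0.4,-1,0,0,-1],[0.4,-1,0,0,-1],[0.3,-1,0,0,-1]]'; python3 -m jog '[[0,-0.1,0,0,-1],[0,0,0,0,-1]]'; python3 - <<'E'
from h import *
p=camera_params("wrist");im=get_image("wrist");cv2.imwrite("pics/w4.png",im)
print(ctrl.read_state()["position"],proj("wrist",[.606,-.22,.08],p))
im=get_image("side");cv2.imwrite("pics/s4.png",im)
E
```

```text
t: 16.35
position: [0.5493, -0.0659, 0.2401]
tool_rot: [-2.218, -2.225, 0.0]
contact_force: [0.0, -0.4, -0.5]
width: 0.999
gripper_force: 0.0
t: 16.98
position: [0.5492, -0.0659, 0.3709]
tool_rot: [2.218, 2.224, 0.001]
contact_force: [1.1, -0.6, 0.7]
width: 1.0
gripper_force: 0.0
t: 17.6
position: [0.6067, -0.2169, 0.3697]
tool_rot: [2.218, 2.225, 0.0]
contact_force: [1.2, -0.7, -0.7]
width: 1.0
gripper_force: 0.0
t: 17.85
position: [0.606, -0.2186, 0.3694]
tool_rot: [-2.218, -2.224, -0.0]
contact_force: [-0.3, 0.4, -1.1]
width: 0.998
gripper_force: 0.0
[ 0.60603953 -0.21819634  0.36947211] [319.49252661 235.42582052]
```

View pics/w4.png

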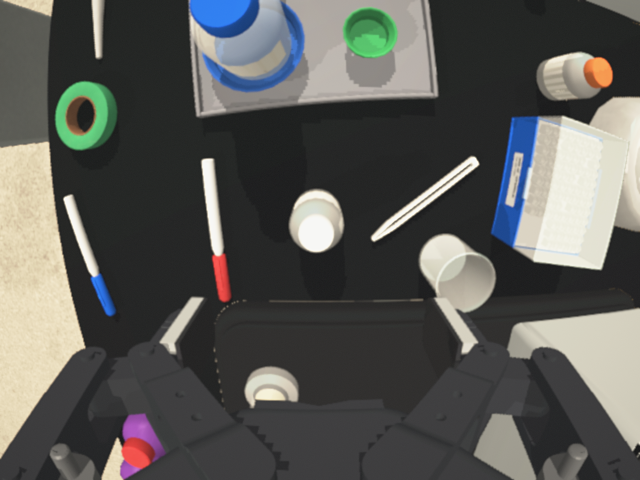

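White cap at (317,233), which puts the bottle at (0.604, -0.218). The blue bottle stands in its cup. Descend and grip.

```bash
python3 -m jog '[[-0.06,0,-1,0,-1],[0,0,-1,0,-1],[0,0,-1,0,-1],[0,0,-1,0,-1],[0,0,-1,0,-1]]'; python3 -m jog '[[0,0,-0.75,0,-1],[0,0,0,0,0],[0,0,0,0,1],[0,0,0,0,1],[0,0,0,0,1]]'; python3 -m jog '[[0,0,0,0,1],[0,0,0.3,0,1],[0,0,1,0,1],[0,0,1,0,1],[0,0,1,0,1]]'
```

```text
t: 18.58
position: [0.6044, -0.2178, 0.2189]
tool_rot: [2.217, 2.226, 0.001]
contact_force: [-0.2, -0.0, 0.2]
width: 0.996
gripper_force: 0.0
t: 19.2
position: [0.6051, -0.219, 0.1987]
tool_rot: [2.216, 2.223, 0.003]
contact_force: [-0.0, 0.3, 6.6]
width: 0.477
gripper_force: 61.2
t: 19.82
position: [0.6042, -0.2189, 0.2969]
tool_rot: [-2.218, -2.224, 0.0]
contact_force: [-0.0, 0.2, -1.8]
width: 0.478
gripper_force: 60.8
```

```bash
python3 -m jog '[[0.4,0.5,1,0,1],[0.4,1,0.5,0,1],[0.39,1,0,0,1],[0,1,0,0,1],[0,1,0,0,1]]'; python3 -m jog '[[0,1,0,0,1],[0,1,0,0,1],[0,1,0,0,1],[0,0.9,0,0,1],[0,0.27,0,0,1]]'; python3 -m jog '[[0,0,0,0,1],[0,0,-1,0,1],[0,0,-1,0,1],[0,0,-1,0,1],[0,0,-0.8,0,1]]'
```

```text
t: 20.45
position: [0.64, -0.083, 0.3409]
tool_rot: [-2.218, -2.224, 0.001]
contact_force: [0.7, -0.4, -0.7]
width: 0.478
gripper_force: 60.9
t: 21.08
position: [0.64, 0.0424, 0.3409]
tool_rot: [-2.216, -2.227, 0.0]
contact_force: [0.8, -0.7, -0.7]
width: 0.477
gripper_force: 60.8
t: 21.7
position: [0.6401, 0.0397, 0.2256]
tool_rot: [-2.219, -2.223, 0.002]
contact_force: [0.1, 0.1, -1.2]
width: 0.48
gripper_force: 60.9
```

```bash
python3 -m jog '[[0,0.04,-0.3,0,1],[0,0,-0.15,0,1],[0,0,0,0,1]]'; python3 -m jog '[[0,0,-0.1,0,1],[0,0,-0.07,0,1],[0,0,0,0,1]]'
```

```text
t: 22.08
position: [0.6405, 0.0421, 0.214]
tool_rot: [2.218, 2.224, 0.001]
contact_force: [0.1, 0.3, -0.1]
width: 0.475
gripper_force: 60.8
t: 22.45
position: [0.6402, 0.0424, 0.2083]
tool_rot: [2.218, 2.225, 0.0]
contact_force: [0.3, 0.5, -0.7]
width: 0.479
gripper_force: 60.8
```

```bash
python3 -m jog '[[0,0,-0.07,0,1],[0,0,0,0,1]]';  python3 -m jog '[[0,0,-0.05,0,1],[0,0,0,0,1]]'
```

```text
t: 22.7
position: [0.6404, 0.0425, 0.2067]
tool_rot: [2.218, 2.224, 0.001]
contact_force: [-0.7, 0.4, 2.9]
width: 0.474
gripper_force: 61.1
t: 22.95
position: [0.6403, 0.0424, 0.2067]
tool_rot: [2.218, 2.224, 0.002]
contact_force: [-3.8, 0.6, 10.9]
width: 0.481
gripper_force: 62.3
```

```bash
python3 -m jog '[[0,0,0,0,0],[0,0,0,0,-0.6],[0,0,0,0,-0.6],[0,0,0,0,-0.6]]'; python3 -m jog '[[0,0,0.3,0,-0.6],[0,0,1,0,-0.6],[0,0,1,0,-0.6],[0,0,1,0,-0.6],[0,0,1,0,-0.6]]'; python3 -m jog '[[-0.4,1,1,0,-0.6],[-0.4,1,1,0,-0.6],[-0.4,1,0.5,0,-0.6],[-0.4,1,0.3,0,-0.6],[-0.4,1,0,0,-0.6]]'; python3 -m jog '[[-0.5,1,0,0,-0.6],[-0.5,1,0,0,-0.6],[0,0.6,0,0,-0.6],[0,0,0,0,-0.6]]'; python3 - <<'E'
from h import *
p=camera_params("wrist");im=get_image("wrist");cv2.imwrite("pics/w5.png",im)
print(ctrl.read_state()["position"],proj("wrist",[.55,.318,.118],p),proj("wrist",[.544,.399,.075],p))
for b in blobs(im,"green",amin=60)[0]: print(tuple(map(float,b)),cast("wrist",b[0],b[1],.075,p).round(4))
E
```

```text
t: 23.45
position: [0.6402, 0.0424, 0.2043]
tool_rot: [-2.218, -2.225, 0.0]
contact_force: [0.9, -0.3, -0.4]
width: 0.802
gripper_force: 0.0
t: 24.08
position: [0.6401, 0.0424, 0.3353]
tool_rot: [2.218, 2.224, 0.001]
contact_force: [0.2, -0.2, -0.4]
width: 0.801
gripper_force: 0.0
t: 24.7
position: [0.5797, 0.1933, 0.4195]
tool_rot: [2.217, 2.224, 0.004]
contact_force: [0.6, 0.0, 0.0]
width: 0.802
gripper_force: 0.0
t: 25.2
position: [0.5505, 0.2711, 0.4178]
tool_rot: [2.216, 2.226, 0.001]
contact_force: [-0.2, -0.3, -0.6]
width: 0.798
gripper_force: 0.0
[0.55066466 0.2703219  0.41770939] [318.59090161 166.98311442] [311.65013595  66.7868605 ]
```

View pics/w5.png

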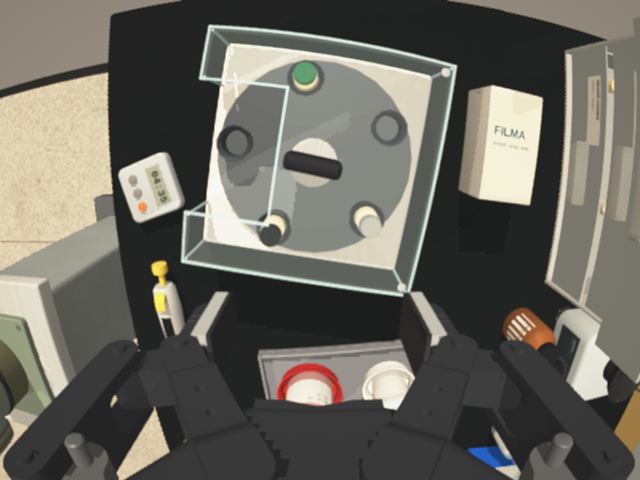

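```bash
python3 - <<'E'
from h import *
im=cv2.imread("pics/w5.png");p=camera_params("wrist")
h=cv2.cvtColor(im,cv2.COLOR_BGR2HSV)
m=np.zeros((480,640),np.uint8);m[140:185,270:355]=(h[140:185,270:355,2]<60)*255
n,l,s,c=cv2.connectedComponentsWithStats(m);k=1+s[1:,4].argmax();print("knob",s[k],c[k])
box=cv2.minAreaRect(np.argwhere(l==k)[:,::-1].astype(np.float32));print(box)
pts=cv2.boxPoints(box)
print(*[cast("wrist",*q,.118,p)[:2].round(4) for q in pts],cast("wrist",*box[0],.118,p).round(4))
mg=cv2.inRange(h,(40,60,30),(90,255,255));mg[:,:280]=0;mg[:,330:]=0;mg[100:]=0
n,l,s,c=cv2.connectedComponentsWithStats(mg);k=1+s[1:,4].argmax();print("green",s[k],c[k],cast("wrist",*c[k],.073,p).round(4))
for q in((235,141),(387.5,127)): print("cup",cast("wrist",*q,.046,p).round(4))
C=np.array([cast("wrist",*q,.083,p)[:2] for q in((455,67),(409,294),(182,262),(208,27))]);print("cover",C.round(4),C.mean(0).round(4))
for a in range(4): d=C[(a+1)%4]-C[a];print(np.hypot(*d).round(4),np.degrees(np.arctan2(d[1],d[0])).round(1))
E
```

```text
knob [284 152  58  27 943] [312.29798515 164.82078473]
((312.47589111328125, 164.60707092285156), (57.58536148071289, 17.999998092651367), 12.680383682250977)
[0.5239 0.317 ] [0.5269 0.3298] [0.5674 0.3207] [0.5647 0.3078] [0.5457 0.3187 0.118 ]
green [293  62  23  23 412] [304.25728155  72.73543689] [0.538  0.3932 0.073 ]
cup [0.4731 0.3357 0.046 ]
cup [0.6131 0.3487 0.046 ]
cover [[0.6644 0.4034]
 [0.6336 0.2004]
 [0.4261 0.2304]
 [0.4578 0.4359]] [0.5455 0.3175]
0.2054 -98.6
0.2096 171.8
0.2079 81.3
0.2091 -8.9
```

The wrist view from above shows the knob at (312,165), the green cap at (304,73), an empty cup in the opening at (235,141), and the cover corners. The rotor has to turn by about +76°, so I set the fingers across the bar.

```bash
python3 -m jog '[[-0.17,0.6,-0.5,1,-0.3],[0,1,-0.5,1,-0.3],[0,0,-0.5,1,-0.3],[0,0,-0.5,1,-0.3],[0,0,-0.5,1,-0.3]]'; python3 -m jog '[[0,0,-0.5,1,-0.3],[0,0,-0.5,1,-0.3],[0,0,-0.3,1,-0.3],[0,0,0,1,-0.3],[0,0,0,1,-0.3]]'; python3 -m jog '[[0,0,0,1,-0.3],[0,0,0,1,-0.3],[0,0,0,0.9,-0.3],[0,0,0,0,-0.3],[0,0,0,0,-0.3]]'; python3 - <<'E'
from h import *
s=ctrl.read_state();M=R.from_rotvec(s["tool_rot"]).as_matrix();print(s["position"],np.degrees(np.arctan2(M[1,1],M[0,1])),s["joints"].round(2))
E
```

```text
t: 25.88
position: [0.546, 0.3171, 0.3421]
tool_rot: [1.564, 2.724, -0.001]
contact_force: [1.4, 0.2, 0.7]
width: 0.652
gripper_force: 0.0
t: 26.5
position: [0.546, 0.317, 0.3034]
tool_rot: [0.806, 3.036, -0.001]
contact_force: [-0.4, -0.5, 0.2]
width: 0.652
gripper_force: 0.0
t: 27.12
position: [0.5456, 0.3177, 0.3036]
tool_rot: [0.344, 3.123, -0.0]
contact_force: [-0.5, -0.1, 0.6]
width: 0.652
gripper_force: 0.0
[0.54557569 0.31770591 0.30364116] 77.44030298735584 [ 0.51  0.48  1.57 -0.    1.09 -0.84]
```

```bash
python3 -m jog '[[0,0,-0.6,0,-0.3],[0,0,-0.6,0,-0.3],[0,0,0,0,0.3],[0,0,0,0,1],[0,0,0,0,1]]'; python3 -m jog '[[0,0,0,0,1],[0,0,0,0,1],[0,0,0,0.3,1],[0,0,0,0.5,1],[0,0,0,0.8,1]]'; python3 -m jog '[[0,0,0,1,1],[0,0,0,1,1],[0,0,0,1,1],[0,0,0,1,1],[0,0,0,1,1]]'; python3 -m jog '[[0,0,0,1,1],[0,0,0,1,1],[0,0,0,1,1],[0,0,0,1,1],[0,0,0,1,1]]';python3 -m jog '[[0,0,0,0.7,1],[0,0,0,0.3,1],[0,0,0,0,1],[0,0,0,0,1]]'; python3 - <<'E'
from h import *
s=ctrl.read_state();M=R.from_rotvec(s["tool_rot"]).as_matrix();print(s["position"],np.degrees(np.arctan2(M[1,1],M[0,1])),s["joints"].round(2))
E
```

```text
t: 27.75
position: [0.5455, 0.3187, 0.2687]
tool_rot: [0.34, 3.121, 0.003]
contact_force: [0.6, 1.8, 0.2]
width: 0.15
gripper_force: 59.8
t: 28.38
position: [0.5455, 0.3187, 0.2687]
tool_rot: [0.072, 3.139, 0.002]
contact_force: [0.8, 2.6, 5.3]
width: 0.15
gripper_force: 60.5
t: 29.0
position: [0.5455, 0.3186, 0.2687]
tool_rot: [-0.744, 3.05, 0.001]
contact_force: [0.4, 1.3, 5.6]
width: 0.147
gripper_force: 60.5
t: 29.62
position: [0.5456, 0.3185, 0.2687]
tool_rot: [-1.508, 2.753, -0.0]
contact_force: [0.8, 1.7, 5.6]
width: 0.15
gripper_force: 60.5
t: 30.12
position: [0.5456, 0.3185, 0.2687]
tool_rot: [-1.646, 2.673, -0.0]
contact_force: [0.7, 1.0, 5.1]
width: 0.152
gripper_force: 60.5
[0.54555864 0.31849748 0.26869182] 153.23837385954195 [ 0.51  0.51  1.61 -0.    1.01 -2.16]
```

```bash
python3 -m jog '[[0,0,0,0,0],[0,0,0,0,-0.3],[0,0,0,0,-0.3],[0,0,0.5,0,-0.3],[0,0,0.8,0,-0.3]]'; python3 -m jog '[[-0.5,0.07,0.8,-1,-0.3],[-0.5,0.1,0.9,-1,-0.3],[-0.5,0.1,0,-1,-0.3],[-0.5,0.1,0,-1,-0.3],[-0.5,0,0,-1,-0.3]]'; python3 -m jog '[[0,0,0,-1,-0.3],[0,0,0,-1,-0.3],[0,0,0,-1,-0.3],[0,0,0,-1,-0.3],[0,0,0,-1,-0.3]]';python3 -m jog '[[0,0,0,-1,-0.3],[0,0,0,-1,-0.3],[0,0,0,0,-0.3],[0,0,0,0,-0.3]]'; python3 - <<'E'
from h import *
s=ctrl.read_state();M=R.from_rotvec(s["tool_rot"]).as_matrix();print(s["position"],np.degrees(np.arctan2(M[1,1],M[0,1])),s["joints"].round(2))
p=camera_params("wrist");im=get_image("wrist");cv2.imwrite("pics/w6.png",im)
print(proj("wrist",[.4705,.3297,.075],p))
h=cv2.cvtColor(im,cv2.COLOR_BGR2HSV);mg=cv2.inRange(h,(40,60,30),(90,255,255))
n,l,S,c=cv2.connectedComponentsWithStats(mg)
for k in range(1,n):
    if S[k,4]>150: print(S[k],c[k],cast("wrist",*c[k],.074,p).round(4))
E
```

```text
t: 30.75
position: [0.545, 0.3183, 0.3071]
tool_rot: [1.645, -2.675, -0.0]
contact_force: [0.5, 0.2, 1.1]
width: 0.65
gripper_force: 0.0
t: 31.38
position: [0.4696, 0.3296, 0.3589]
tool_rot: [-0.892, 3.011, 0.001]
contact_force: [-0.1, 0.5, 0.0]
width: 0.652
gripper_force: 0.0
t: 32.0
position: [0.4701, 0.3295, 0.3588]
tool_rot: [-0.082, 3.139, 0.001]
contact_force: [0.3, 1.0, -0.4]
width: 0.65
gripper_force: 0.0
t: 32.5
position: [0.4701, 0.3295, 0.3582]
tool_rot: [0.239, 3.132, 0.001]
contact_force: [0.5, 1.3, -0.3]
width: 0.65
gripper_force: 0.0
[0.47013513 0.3294895  0.35820779] 81.2543589259679 [ 0.59  0.35  1.64  0.    1.15 -0.83]
[318.46400518 236.7647359 ]
[306 220  28  29 632] [319.63607595 234.45411392] [0.4692 0.3307 0.074 ]
[ 40 377  31  31 604] [ 53.96854305 390.46854305] [0.5998 0.0157 0.074 ]
```

View pics/w6.png

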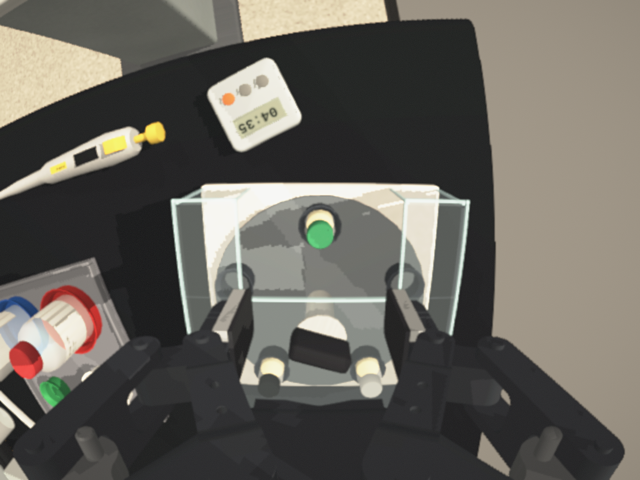

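The green vial stands mid-opening at (320,234), with the opening edges at 240 and 403. I descend into the opening and grip it.

```bash
python3 -m jog '[[-0.02,0.03,-1,0,-0.3],[0,0,-1,0,-0.3],[0,0,-1,0,-0.3],[0,0,-0.8,0,-0.3],[0,0,-0.5,0,-0.3]]'; python3 -m jog '[[0,0,-0.23,0,-0.3],[0,0,0,0,-0.3],[0,0,0,0,0.5],[0,0,0,0,1],[0,0,0,0,1]]'; python3 -m jog '[[0,0,0,0,1],[0,0,0.1,0,1],[0,0,0.3,0,1],[0,0,0.6,0,1],[0,0,0.6,0,1]]'; python3 -m jog '[[0,0,1,0,1],[0,0,1,0,1],[0,0,1,0,1],[0,0,1,0,1],[0,0,0,0,1]]'
```

```text
t: 33.17
position: [0.4694, 0.3303, 0.2276]
tool_rot: [-0.241, -3.131, 0.001]
contact_force: [0.6, 0.8, -0.1]
width: 0.649
gripper_force: 0.0
t: 33.8
position: [0.4698, 0.3305, 0.2228]
tool_rot: [0.242, 3.131, 0.002]
contact_force: [0.2, -1.5, 5.4]
width: 0.23
gripper_force: 58.6
t: 34.42
position: [0.4695, 0.3304, 0.2704]
tool_rot: [-0.242, -3.132, 0.0]
contact_force: [1.1, 0.7, -1.3]
width: 0.224
gripper_force: 58.7
t: 35.05
position: [0.4698, 0.3306, 0.3924]
tool_rot: [0.241, 3.128, 0.006]
contact_force: [-0.3, -0.5, -0.7]
width: 0.224
gripper_force: 58.7
```

```bash
for i in 1 2 3; do python3 -m jog '[[0.4,-1,0,-0.9,1],[0.4,-1,0,-0.9,1],[0.4,-1,0,-0.9,1],[0.4,-1,0,-0.9,1],[0.4,-1,0,-0.9,1]]'|head -2; done; python3 -m jog '[[0,0,0,0,1],[0,0,0,0,1]]'; python3 - <<'E'
from h import *
s=ctrl.read_state();M=R.from_rotvec(s["tool_rot"]).as_matrix();print(s["position"],np.degrees(np.arctan2(M[1,1],M[0,1])),s["joints"].round(2))
p=camera_params("wrist");im=get_image("wrist");cv2.imwrite("pics/w7.png",im)
for b in blobs(im,"green",amin=150,smin=90,vmin=30)[0]: print(tuple(map(float,b)),cast("wrist",b[0],b[1],.024,p).round(4))
E
```

```text
t: 35.67
position: [0.5295, 0.1793, 0.3883]
t: 36.3
position: [0.5895, 0.0294, 0.3882]
t: 36.92
position: [0.6496, -0.1206, 0.388]
t: 37.17
position: [0.6492, -0.1193, 0.3885]
tool_rot: [-2.216, -2.224, 0.001]
contact_force: [0.3, -0.1, 0.1]
width: 0.218
gripper_force: 58.7
[ 0.6492417  -0.11929907  0.38852002] 0.1977752343871927 [-0.2   0.46  1.38  0.    1.3  -0.2 ]
(319.3, 144.2, 294.0, 119.0, 52.0, 51.0, 2090.0) [ 0.6483 -0.0573  0.024 ]
(74.3, 207.8, 45.0, 177.0, 56.0, 65.0, 2042.0) [ 0.386  -0.1113  0.024 ]
(318.9, 330.8, 293.0, 302.0, 52.0, 58.0, 2440.0) [ 0.6487 -0.2435  0.024 ]
```

View pics/w7.png

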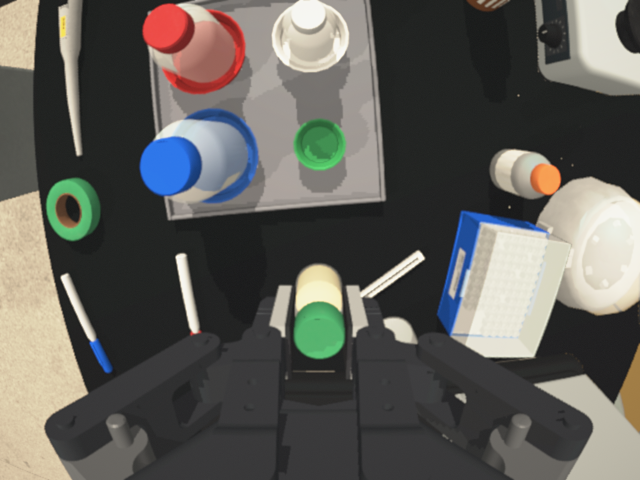

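Green cup at (319,144), which is (0.648, -0.057). The vial is held upright at (319,320) and the three bottles stand in their cups. Lower the vial.

```bash
python3 -m jog '[[0,1,0,0,1],[-0.02,1,0,0,1],[0,0.06,0,0,1],[0,0,-0.5,0,1],[0,0,-1,0,1]]'; python3 -m jog '[[0,0,-1,0,1],[0,0,-1,0,1],[0,0,-1,0,1],[0,0,-0.7,0,1],[0,0,-0.3,0,1]]'; python3 -m jog '[[0,0,-0.15,0,1],[0,0,-0.15,0,1],[0,0,-0.1,0,1],[0,0,0,0,1]]'; python3 -m jog '[[0,0,-0.05,0,1],[0,0,0,0,1]]'
```

```text
t: 37.85
position: [0.649, -0.0584, 0.3446]
tool_rot: [2.217, 2.223, 0.002]
contact_force: [-0.6, -0.2, -1.0]
width: 0.222
gripper_force: 58.7
t: 38.48
position: [0.6481, -0.0586, 0.2223]
tool_rot: [-2.217, -2.222, 0.004]
contact_force: [0.5, 0.9, 0.2]
width: 0.222
gripper_force: 58.7
t: 38.98
position: [0.649, -0.0578, 0.213]
tool_rot: [2.218, 2.225, 0.0]
contact_force: [-0.8, 1.1, -1.1]
width: 0.221
gripper_force: 58.7
t: 39.22
position: [0.6489, -0.0578, 0.2113]
tool_rot: [2.218, 2.225, 0.0]
contact_force: [0.2, -0.4, 0.5]
width: 0.219
gripper_force: 58.7
```

```bash
python3 -m jog '[[0,0,-0.1,0,1],[0,0,0,0,1]]';python3 -m jog '[[0,0,-0.07,0,1],[0,0,0,0,1]]'
```

```text
t: 39.48
position: [0.6488, -0.0578, 0.2079]
tool_rot: [-2.218, -2.224, 0.001]
contact_force: [0.2, -1.3, -0.5]
width: 0.218
gripper_force: 58.7
t: 39.72
position: [0.649, -0.0578, 0.2068]
tool_rot: [2.218, 2.224, 0.001]
contact_force: [-1.1, 0.0, 4.7]
width: 0.221
gripper_force: 59.2
```

Contact. Release, rise and look from above.

```bash
python3 -m jog '[[0,0,0,0,0.4],[0,0,0,0,0.1],[0,0,0,0,0.1],[0,0,0,0,0.1]]'; python3 -m jog '[[0,0,0.3,0,0.1],[0,0,0.6,0,0.1],[0,0,1,0,0.1],[0,0,1,0,0.1],[0,0,1,0,0.1]]'; python3 -m jog '[[0,0,1,0,0.1],[0,-0.5,1,0,0.1],[0,-1,0.3,0,0.1],[0,-1,0,0,0.1],[0,0,0,0,0.1]]'; python3 - <<'E'
from h import *
cv2.imwrite("pics/w8.png",np.hstack([cv2.resize(get_image("wrist"),(400,300)),cv2.resize(get_image("side")[170:290,250:410],(400,300))]))
E
```

```text
t: 40.22
position: [0.6489, -0.0578, 0.206]
tool_rot: [-2.218, -2.225, 0.0]
contact_force: [0.9, 1.1, -1.1]
width: 0.452
gripper_force: 0.0
t: 40.85
position: [0.6489, -0.0578, 0.3258]
tool_rot: [2.217, 2.224, 0.002]
contact_force: [0.4, -0.0, 0.6]
width: 0.453
gripper_force: 0.0
t: 41.48
position: [0.6485, -0.1345, 0.3938]
tool_rot: [2.219, 2.22, 0.002]
contact_force: [-0.1, 1.1, 0.5]
width: 0.449
gripper_force: 0.0
```

View pics/w8.png

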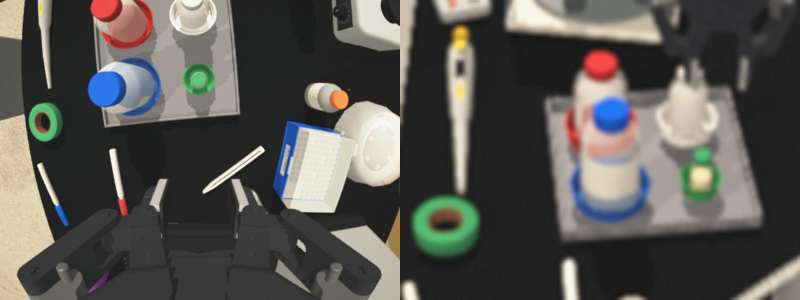

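All four stand upright in their own cups: the vial at (199,79) in the wrist half, with red, blue and white beside it, and the gripper is clear.

```bash
python3 -c "
from bench import order;print(order.job_done())"
```

```text
the job is handed in; nothing more can be done
None
```

The red-, blue- and white-capped bottles and the green-capped vial all stand upright in their own cups, the vial taken out at the middle of the cover's opening, and the job was handed in at about 42 s of the 144 s allowed; no verdict was returned.

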